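# Find the full filter cartridge by weight and fit it

### The arm

A 7-joint arm with a two-finger parallel gripper is mounted at the origin on a cart in front of the work surface, level with it; the furniture and walls round the work are solid. World frame = base frame: x ahead of the robot, y to its left, z up, the work surface at z = 0. Lengths are in m, angles in rad, forces in N, time in s.
With the tool pointing down it reaches from about 0.35 to 0.9 m from the base axis. Payload 8.1 kg.
Tool frame: the origin (TCP) lies at the very end of the fingers, on their centre line; the grasp point (between the pads) lies grip_point_offset behind it (grip_point_offset is the distance from the TCP to the grasp point, in m); z points along the fingers, y is the direction in which the jaws open and shut (so a half turn about z gives the same grasp; the last joint's range is limited). The gripper opens to 92 mm and grips with 3 to 60 N. Pads are 19 mm wide; open, the fingers measure 130 mm over their backs; the gripper's body (75 mm by 190 mm) begins 47 mm behind the grasp point.
Start: joints at [1.195, 0.434, 0.025, 1.573, -0.012, 1.134, -0.075], TCP at [0.168, -0.602, 0.227] pointing down, gripper open.
Joint ranges: [-2.62, 2.62], [-0.44, 2.09], [-1.27, 1.32], [0.08, 2.57], [-1.32, 4.46], [0.12, 2], [-2.74, 2.74]. Speed limits (rad/s): [2.22, 2.22, 3.01, 3.01, 3.14, 3.14, 3.14].

### API

Orientations are given as a rotation vector (axis times angle).
In Python, from cell import * gives the robot as it stands.
- The arm moves only by the tool drive_tool, never from a script. Its argument "increments" is a list of rows, each an object of numbers: "grip": the gripper's target within -1 to 1 (shut at 1, half-way at 0, fully open at -1); "tx", "ty", "tz": the shift along the world's x, y, z normalised to -1 to 1, where 1 is 400 mm; "turn": the turn about the world's z normalised to -1 to 1, where 1 is 60 degrees. In form: [{"grip": .., "tx": .., "ty": .., "tz": .., "turn": ..}, ...]. A call has 1 to 20 rows; each row is the pose to reach, as a shift and turn from the pose measured when the call began; what a row does not reach only later rows make up. A row lasts 1/10 s, in which the tool goes at most 50 mm and 8.59 degrees, less where a joint would pass 70% of its speed; a pose out of reach is approached as far as the arm can. A call with a number of a shift or a turn outside -1 to 1 is refused whole. A call with a gripper value outside its range is refused whole. The fingers move at their own pace and stop on an object; "newtons" is the grip in N (left out, the last holds). Time passes only in rows, so rows that repeat a pose let the fingers close. It gives the time, the measured TCP pose, the force and the opening at its end, in the units of the state.
- observe(): the state, without advancing time (a new reading comes with each control period).
- get_image(name): name is "scene" or "side" or "wrist"; returns the picture (384x512x3 uint8, red, green, blue); there is no depth.
- camera_info(name): a dict with "fx", "fy", "cx", "cy" (pixels), "distortion" ([k1, k2, p1, p2, k3] as OpenCV has them; the pictures are not rectified), "eye" and "rotation" of the camera in the world; the wrist camera has in their place "hand_eye" (4x4, takes a point from camera to tool coordinates, whose origin is the TCP and whose axes are the flange's). Camera axes: x right, y down, z forward; pixel columns grow to the right and rows downward; lengths in m; the calibration is good to about 2 mm. A picture is of the moment at which its call begins: read the wrist's pose just before it. camera_info takes no time and is no camera call.
- sign_off(): hands the job in, once; it reports no verdict.
The state is a dict: "clock": time; "joints": joint angles; "dq": joint speeds; "joint_efforts": joint torques, N m; "position": TCP position; "ee_rot": TCP orientation; "force": force on the tool from outside, world axes, zero at the start; "ft_torque": the same for the moment, N m; "width": opening from 0.0 (shut) to 1.0 (fully open).
Only numpy, scipy, OpenCV 4.12 (cv2) and the standard library are available. Lean on these libraries where they do the work, as an engineer would, in place of code of your own. Each camera call takes 0.05 s, during which the arm holds its last target. There are 200 camera calls.

### The job

Three closed metal cases each hold a filter cartridge: two are spent and light, one is full and heavy. Heft the closed cases to find the heavy one, open only that one, laying its lid down on the bench, and lift its cartridge out. Push it fully home on the leaning spigot of the stand and let go, leaving all cases standing upright on the bench, the other two still closed, and the timer, tin and roll undisturbed.

Things in the scene. Friction and masses are not known exactly. Their poses are not given: they have to be found in the camera images.
- case_a: one of three identical aluminium cases, 110 (x) x 66 (y) x 88 mm high, walls and floor 3 mm, blue plate on its -x end; origin at the centre of its underside, z up. Loose on the bench, long side within 0.25 rad of world x, the three about 0.18 m apart in y. Closed, one cartridge inside; grip it across its 66 mm. In all a case with a spent cartridge weighs about 0.33 kg, with the full one 0.70 kg
- lid_a: loose lift-off lid of case_a, 0.05 kg: plate 109 x 64 x 4 mm, on it a black bar handle 56 (x) x 14 (y) x 18 mm high; origin at the centre of the plate's underside, which lies on the case's rim; z up. Below it a block 98 x 54 x 5 mm sits in the mouth with 3 mm play. The bench round x 0.69, y 0.11, behind the cases, is clear for laying a lid down
- cartridge_a: in case_a, hidden; all look alike: white body 44 mm in diameter, 55 mm long, bore 27 mm in diameter, 45 mm deep, open at the bottom; blue grip stem on top, 20 mm in diameter, from 55 to 78 mm. Origin at the centre of the open end, z along the axis to the stem. Stands upright in the middle of the case over a floor stub (10 mm high, 20 mm in diameter). Full 0.45 kg, spent 0.08 kg
- rim_a (a point): centre of the mouth of case_a, at rim height (88 mm above its underside). The hood of the bench hangs over the arm: lift things only as high as needed to clear the cases (110 mm over their handles)
- case_b: one of three identical aluminium cases, 110 (x) x 66 (y) x 88 mm high, walls and floor 3 mm, blue plate on its -x end; origin at the centre of its underside, z up. Loose on the bench, long side within 0.25 rad of world x, the three about 0.18 m apart in y. Closed, one cartridge inside; grip it across its 66 mm. In all a case with a spent cartridge weighs about 0.33 kg, with the full one 0.70 kg
- lid_b: loose lift-off lid of case_b, 0.05 kg: plate 109 x 64 x 4 mm, on it a black bar handle 56 (x) x 14 (y) x 18 mm high; origin at the centre of the plate's underside, which lies on the case's rim; z up. Below it a block 98 x 54 x 5 mm sits in the mouth with 3 mm play. The bench round x 0.69, y 0.11, behind the cases, is clear for laying a lid down
- cartridge_b: in case_b, hidden; all look alike: white body 44 mm in diameter, 55 mm long, bore 27 mm in diameter, 45 mm deep, open at the bottom; blue grip stem on top, 20 mm in diameter, from 55 to 78 mm. Origin at the centre of the open end, z along the axis to the stem. Stands upright in the middle of the case over a floor stub (10 mm high, 20 mm in diameter). Full 0.45 kg, spent 0.08 kg
- rim_b (a point): centre of the mouth of case_b, at rim height (88 mm above its underside). The hood of the bench hangs over the arm: lift things only as high as needed to clear the cases (110 mm over their handles)
- case_c: one of three identical aluminium cases, 110 (x) x 66 (y) x 88 mm high, walls and floor 3 mm, blue plate on its -x end; origin at the centre of its underside, z up. Loose on the bench, long side within 0.25 rad of world x, the three about 0.18 m apart in y. Closed, one cartridge inside; grip it across its 66 mm. In all a case with a spent cartridge weighs about 0.33 kg, with the full one 0.70 kg
- lid_c: loose lift-off lid of case_c, 0.05 kg: plate 109 x 64 x 4 mm, on it a black bar handle 56 (x) x 14 (y) x 18 mm high; origin at the centre of the plate's underside, which lies on the case's rim; z up. Below it a block 98 x 54 x 5 mm sits in the mouth with 3 mm play. The bench round x 0.69, y 0.11, behind the cases, is clear for laying a lid down
- cartridge_c: in case_c, hidden; all look alike: white body 44 mm in diameter, 55 mm long, bore 27 mm in diameter, 45 mm deep, open at the bottom; blue grip stem on top, 20 mm in diameter, from 55 to 78 mm. Origin at the centre of the open end, z along the axis to the stem. Stands upright in the middle of the case over a floor stub (10 mm high, 20 mm in diameter). Full 0.45 kg, spent 0.08 kg
- rim_c (a point): centre of the mouth of case_c, at rim height (88 mm above its underside). The hood of the bench hangs over the arm: lift things only as high as needed to clear the cases (110 mm over their handles)
- stand: fixed grey inlet stand on the bench, base plate 110 x 110 x 10 mm; carries the spigot; a brass stub points to its +y. Origin on the bench below the spigot's seat; the base's centre is 15 mm from it towards its +x; its -x points to the robot's left (world +y), give or take 0.35 rad
- spigot: steel spigot on the stand, 24 mm in diameter, 40 mm long (last 8 mm tapered to 14), on a dark flange 52 mm in diameter. Origin at its root in the flange's face, 75 mm above the bench; z along the spigot, leaning 30 degrees from vertical towards the stand's -x (the robot's left, give or take 0.35 rad). Fully home, a cartridge's origin is on this origin, axes parallel; its own weight keeps it there
- timer: bystander on the bench behind the work: white kitchen-style timer, 66 x 66 x 18 mm; origin at the centre of its underside
- swab_tin: bystander on the bench in front of the stand: round open tin of cotton swabs, 61 mm in diameter, 35 mm high; origin at the centre of its underside
- film_roll: bystander on the bench behind the cases: white roll of sealing film, 61 mm in diameter, 26 mm high; origin at the centre of its underside
Not all that is in view belongs to the job. Leave any red look-alike of the lid_c alone.

How it is judged:
By the outcome, as a careful person would: the job done as asked, in the order asked, and still so for the second after the job is handed in, with the robot touching nothing.
It also fails if it takes over 72 s, if anything falls off the work surface, if the arm or the gripper's body presses on something with over 40 N, if the wrist force passes 120 N, or if a joint passes its speed limit or range.

## Working session

There is one attempt and no reset: what is moved stays moved. The work goes in short steps, Python scripts to look and compute and a tool call to move; the robot and the scene stay as the last step left them, time stands still between calls to the robot, and variables do not carry over. Pictures are saved under pics/ and viewed, about 8 in all and at most 12, crops included, and the job is handed in when it is done.

Besides the shell and the picture viewer there is one more tool, called after ">>>" by a JSON object that holds its "op" and its "data". drive_tool: Moves the arm, as the interface text tells. Its arguments: {"type":"object","properties":{"increments":{"type":"array","items":{"type":"object","properties":{"grip":{"type":"number"},"tx":{"type":"number"},"ty":{"type":"number"},"tz":{"type":"number"},"turn":{"type":"number"}}}},"newtons":{"type":"number"}},"required":["increments"]}

```bash
ls; mkdir -p pics; python3 - <<'E'
from cell import *
import cv2,numpy as np
print(observe())
for n in("scene","side","wrist"):
    print(n,camera_info(n))
a=get_image("scene");b=get_image("side")
cv2.imwrite("pics/scene0.png",a[:,:,::-1]);cv2.imwrite("pics/side0.png",b[:,:,::-1])
E
```

```text
pics
{'clock': 0.0, 'joints': array([ 1.19538479,  0.43523072,  0.02499211,  1.5741123 , -0.01155572,
        1.13397066, -0.07512985]), 'dq': array([ 0.00050742, -0.00114116,  0.00065956, -0.00021868,  0.00066612,
        0.00051214, -0.00053556]), 'joint_efforts': array([-1.39657164e-03, -6.67846155e+01,  9.84576792e-01, -3.14461541e+01,
       -6.04322157e-02,  4.32020926e-02,  1.61422031e-04]), 'position': array([ 0.16818231, -0.60141739,  0.22593451]), 'ee_rot': array([-3.11092089e+00, -4.26843197e-01,  6.31931777e-04]), 'force': array([ 0.18688117, -0.14030916,  0.32166888]), 'ft_torque': array([-0.02108698, -0.03819043,  0.01861693]), 'width': 0.9997724513374382}
scene {'fx': 496.22769520770794, 'fy': 496.22769520770794, 'cx': 267.1694427402157, 'cy': 192.14977567199406, 'distortion': array([-0.16467126,  0.        ,  0.        ,  0.        ,  0.        ]), 'eye': array([-0.47433434,  0.53786592,  0.72567257]), 'rotation': array([-1.15930416,  2.00844973, -1.18668921])}
side {'fx': 380.1663404028533, 'fy': 380.1663404028533, 'cx': 254.30433867911668, 'cy': 186.25912456488408, 'distortion': array([0.02705028, 0.        , 0.        , 0.        , 0.        ]), 'eye': array([ 0.54558984, -0.78934328,  0.98179821]), 'rotation': array([-2.41009277e+00,  3.59461423e-02,  1.97352838e-03])}
wrist {'fx': 306.0885749296778, 'fy': 306.0885749296778, 'cx': 257.4541574818772, 'cy': 193.06193210268088, 'distortion': array([-0.0299253,  0.       ,  0.       ,  0.       ,  0.       ]), 'hand_eye': array([[ 7.61777398e-04, -9.53447542e-01, -3.01557961e-01,
         8.14937722e-02],
       [ 9.99999538e-01,  9.02849432e-04, -3.28436117e-04,
         3.69715184e-04],
       [ 5.85408042e-04, -3.01557572e-01,  9.53447790e-01,
        -1.57311317e-01],
       [ 0.00000000e+00,  0.00000000e+00,  0.00000000e+00,
         1.00000000e+00]])}
```

View pics/scene0.png

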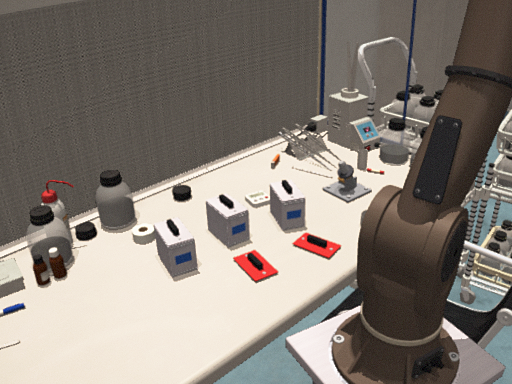

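View pics/side0.png

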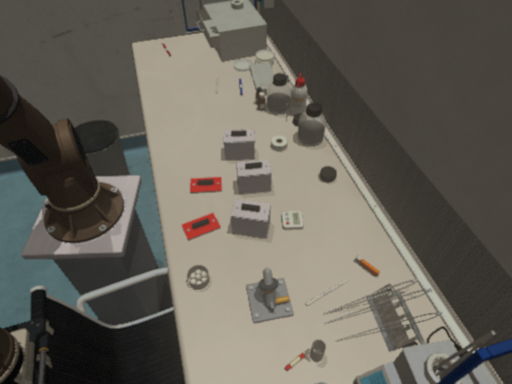

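```bash
python3 - <<'E'
import cell
print([n for n in dir(cell) if n[0]!='_'])
print(getattr(cell,'grip_point_offset',None))
E
```

```text
['PlanningError', 'camera_info', 'get_image', 'grip_point_offset', 'observe', 'sign_off']
0.0188
```

```bash
cat > h.py <<'E'
import numpy as np,cv2
from scipy.spatial.transform import Rotation as R
from cell import *
def cam(n,st=None):
    i=camera_info(n);K=np.array([[i['fx'],0,i['cx']],[0,i['fy'],i['cy']],[0,0,1]])
    if n!='wrist': return K,i['distortion'],R.from_rotvec(i['rotation']).as_matrix(),i['eye']
    T=np.eye(4);T[:3,:3]=R.from_rotvec(st['ee_rot']).as_matrix();T[:3,3]=st['position'];T=T@i['hand_eye']
    return K,i['distortion'],T[:3,:3],T[:3,3]
def ray(c,p):
    K,d,M,e=c;u=cv2.undistortPoints(np.array(p,float).reshape(-1,1,2),K,d)[:,0]
    return e,np.c_[u,np.ones(len(u))]@M.T
def onz(c,p,z):
    e,d=ray(c,p);return e+d*((z-e[2])/d[:,2])[:,None]
def proj(c,P):
    K,d,M,e=c;q=(np.array(P,float).reshape(-1,3)-e)@M
    return cv2.projectPoints(q,np.zeros(3),np.zeros(3),K,d)[0][:,0]
def tri(c1,p1,c2,p2):
    e1,d1=ray(c1,p1);e2,d2=ray(c2,p2);d1,d2=d1[0],d2[0]
    s=np.linalg.lstsq(np.c_[d1,-d2],e2-e1,rcond=None)[0];a=e1+s[0]*d1;b=e2+s[1]*d2
    return (a+b)/2,np.linalg.norm(a-b)
E
python3 - <<'E'
from h import *
sd=cv2.imread('pics/side0.png');sc=cv2.imread('pics/scene0.png')
cs,ce=cam('side'),cam('scene')
def blobs(im,box,f,mn):
    x0,y0,x1,y1=box;m=np.zeros(im.shape[:2],np.uint8);m[y0:y1,x0:x1]=f(im[y0:y1,x0:x1].astype(int))
    n,l,s,c=cv2.connectedComponentsWithStats(m)
    out=[]
    for i in range(1,n):
        if s[i,4]>=mn:
            ys,xs=np.where(l==i);r=cv2.minAreaRect(np.c_[xs,ys].astype(np.float32));out.append((s[i,4],c[i].round(1),[np.round(q,1) for q in r]))
    return out
dark=lambda c:(c.max(2)<60).astype(np.uint8)
for nm,im,c,box in(('side',sd,cs,(215,120,285,245)),('scene',sc,ce,(155,170,310,275))):
    print(nm)
    for a,cc,r in blobs(im,box,dark,12): print(a,cc,r,onz(c,[cc],.105)[0].round(4))
for nm,u,s in(('tin',(198,276),None),('timer',(291,219),None),('roll',(279,142),None),('red1',(206,185),None),('red2',(201,226),None)): print(nm,onz(cs,[u],.015)[0].round(3))
a=cv2.resize(sd[255:330,230:310],None,fx=6,fy=6,interpolation=3)
b=cv2.resize(sc[150:210,315:380],None,fx=4.9,fy=6,interpolation=3)
b=cv2.resize(sc[150:210,315:380],None,fx=4.8,fy=4.8,interpolation=3)
o=np.zeros((450,800,3),np.uint8);o[:,:480]=a;o[:288,484:484+312]=b
cv2.imwrite('pics/stand.png',o)
E
```

```text
side
29 [238.  133.3] [array([238., 133.]), array([ 2., 12.]), np.float64(90.0)] [0.5043 0.2511 0.105 ]
40 [252.8 165.6] [array([252.9, 165.4]), array([ 2.8, 14.1]), np.float64(81.9)] [0.553  0.0877 0.105 ]
33 [249.9 208. ] [array([250. , 207.8]), array([14.4,  2.4]), np.float64(8.7)] [ 0.5405 -0.0884  0.105 ]
scene
67 [286.8 186.8] [array([286.7, 186.8]), array([13.8,  5. ]), np.float64(53.1)] [ 0.5353 -0.08    0.105 ]
178 [182.  193.7] [array([181.5, 193. ]), array([14., 17.]), np.float64(90.0)] [0.6461 0.1778 0.105 ]
91 [226.  201.2] [array([226.1, 201.3]), array([16.2,  6. ]), np.float64(36.9)] [0.5484 0.0945 0.105 ]
93 [172.5 227.4] [array([172.4, 227.4]), array([17.2,  5.8]), np.float64(53.1)] [0.4992 0.2577 0.105 ]
12 [308.5 238.5] [array([308.5, 238.5]), array([5., 1.]), np.float64(90.0)] [0.2963 0.0087 0.105 ]
107 [254.8 261.3] [array([254.8, 261.2]), array([18.4,  6.4]), np.float64(45.0)] [0.2821 0.1533 0.105 ]
tin [ 0.389 -0.256  0.015]
timer [ 0.669 -0.065  0.015]
roll [0.656 0.301 0.015]
red1 [0.391 0.09  0.015]
red2 [ 0.386 -0.083  0.015]
```

View pics/stand.png

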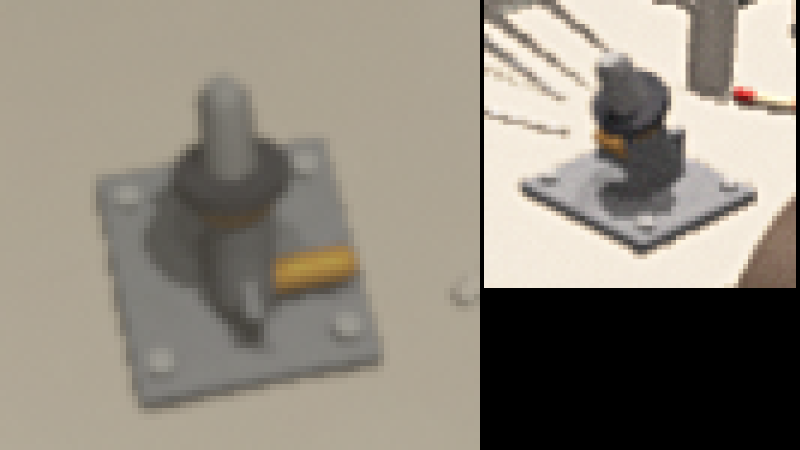

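```bash
python3 - <<'E'
from h import *
cs,ce=cam('side'),cam('scene')
s=observe();print('yaw toolx',np.arctan2(*R.from_rotvec(s['ee_rot']).as_matrix()[[1,0],0]))
f=lambda p:(230+p[0]/6,255+p[1]/6)
g=lambda p:(315+p[0]/4.8,150+p[1]/4.8)
c=onz(cs,[f(p) for p in[(98,180),(326,140),(382,360),(142,405)]],.008)
print(c.round(3),c.mean(0));
e=c[1]-c[0],c[2]-c[3],c[0]-c[3],c[1]-c[2]
for v in e: print(np.linalg.norm(v).round(3),np.degrees(np.arctan2(v[1],v[0])).round(1))
print('tip',tri(cs,f((224,85)),ce,g((130,62))))
print('flange',onz(cs,[f((231,173))],.075))
for a,b in(((238,133.3),(172.5,227.4)),((252.8,165.6),(226,201.2)),((249.9,208),(286.8,186.8))):print(tri(cs,a,ce,b))
E
```

```text
yaw toolx 0.27277638791475856
[[ 0.525 -0.285  0.008]
 [ 0.633 -0.268  0.008]
 [ 0.649 -0.374  0.008]
 [ 0.543 -0.391  0.008]] [ 0.587311   -0.32929493  0.008     ]
0.109 9.1
0.107 9.1
0.108 99.5
0.108 98.6
tip (array([ 0.5798385 , -0.29585799,  0.10750769]), np.float64(0.005724081181846683))
flange [[ 0.58419041 -0.31786054  0.075     ]]
(array([0.50437845, 0.2559735 , 0.10133245]), np.float64(0.0007777231303065095))
(array([0.55339388, 0.09190242, 0.10145414]), np.float64(0.0010726424738473652))
(array([ 0.54096117, -0.08428403,  0.10082344]), np.float64(0.0015828993734930221))
```

>>> {"op": "drive_tool", "data": {"increments": [{"tx":0.09,"ty":0.08,"grip":-1},{"tx":0.18,"ty":0.16},{"tx":0.27,"ty":0.25},{"tx":0.36,"ty":0.33},{"tx":0.45,"ty":0.41},{"tx":0.54,"ty":0.49},{"tx":0.63,"ty":0.58},{"tx":0.72,"ty":0.66},{"tx":0.81,"ty":0.74},{"tx":0.9,"ty":0.82},{"tx":0.9,"ty":0.82},{"tx":0.9,"ty":0.82},{"tx":0.9,"ty":0.82}]}}

```text
invalid input
```

>>> {"op": "drive_tool", "data": {"increments": [{"tx":0.09,"ty":0.08,"tz":0,"turn":0,"grip":-1},{"tx":0.18,"ty":0.16,"tz":0,"turn":0,"grip":-1},{"tx":0.27,"ty":0.25,"tz":0,"turn":0,"grip":-1},{"tx":0.36,"ty":0.33,"tz":0,"turn":0,"grip":-1},{"tx":0.45,"ty":0.41,"tz":0,"turn":0,"grip":-1},{"tx":0.54,"ty":0.49,"tz":0,"turn":0,"grip":-1},{"tx":0.63,"ty":0.58,"tz":0,"turn":0,"grip":-1},{"tx":0.72,"ty":0.66,"tz":0,"turn":0,"grip":-1},{"tx":0.81,"ty":0.74,"tz":0,"turn":0,"grip":-1},{"tx":0.9,"ty":0.82,"tz":0,"turn":0,"grip":-1},{"tx":0.9,"ty":0.82,"tz":0,"turn":0,"grip":-1},{"tx":0.9,"ty":0.82,"tz":0,"turn":0,"grip":-1}], "newtons": 20}}

```text
clock: 1.3
position: [0.5288, -0.2721, 0.2254]
ee_rot: [-3.11, -0.432, 0.002]
force: [-0.5, -1.5, -1.1]
width: 0.999
```

```bash
python3 - <<'E'
from h import *
import pickle
s=observe();a=get_image('wrist');cv2.imwrite('pics/w1.png',a[:,:,::-1]);pickle.dump(s,open('w1.pkl','wb'));print(s['position'],s['ee_rot'],s['force'])
E
```

```text
[ 0.52876051 -0.27205196  0.22540143] [-3.10962074e+00 -4.31713828e-01  1.91186089e-03] [-0.50154345 -1.48890297 -1.09278261]
```

View pics/w1.png

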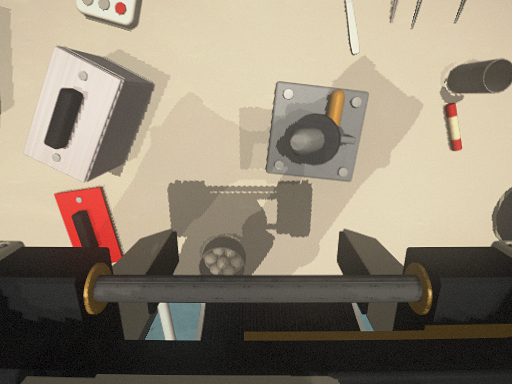

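```bash
python3 - <<'E'
from h import *
import pickle
s=pickle.load(open('w1.pkl','rb'));c=cam('wrist',s);im=cv2.imread('pics/w1.png')
b=onz(c,[(274,82),(369,93),(352,181),(266,170)],.01);print(b.round(4),b.mean(0).round(4))
for v in(b[1]-b[0],b[2]-b[3]):print(np.linalg.norm(v),np.degrees(np.arctan2(v[1],v[0]))) 
def dark(box,z):
    x0,y0,x1,y1=box;m=(im[y0:y1,x0:x1].max(2)<45).astype(np.uint8);n,l,st,ce=cv2.connectedComponentsWithStats(m)
    i=1+st[1:,4].argmax();ys,xs=np.where(l==i);r=cv2.minAreaRect(np.c_[xs,ys].astype(np.float32));r=((r[0][0]+x0,r[0][1]+y0),*r[1:])
    print(st[i],r);q=cv2.boxPoints(r);w=onz(c,q,z);print(w.round(4),w.mean(0).round(4))
dark((35,75,95,165),.11)
l=onz(c,[(58,47),(123,68),(90,180),(24,153)],.092);print(l.round(4),l.mean(0).round(4))
for P in([.5845,-.3155,.075],[.582,-.295,.1096]):print(proj(c,P))
o=cv2.resize(im[60:200,240:400],None,fx=5,fy=5-.8,interpolation=3)
o=cv2.resize(im[70:190,255:395],None,fx=5,fy=5,interpolation=3);cv2.imwrite('pics/stand2.png',o)
E
```

```text
[[ 0.6275 -0.2635  0.01  ]
 [ 0.6466 -0.3732  0.01  ]
 [ 0.5416 -0.3923  0.01  ]
 [ 0.5254 -0.2838  0.01  ]] [ 0.5853 -0.3282  0.01  ]
0.11140229906166862 -80.15589666929209
0.10974729900024094 -81.52497547082552Traceback (most recent call last):
  File "<stdin>", line 10, in <module>
  File "<stdin>", line 8, in dark
ValueError: attempt to get argmax of an empty sequence
```

```bash
python3 - <<'E'
from h import *
import pickle
s=pickle.load(open('w1.pkl','rb'));c=cam('wrist',s);im=cv2.imread('pics/w1.png')
print(im[120,66],im[110,68])
m=(im[80:160,40:90].max(2)<75).astype(np.uint8);n,l,st,ce=cv2.connectedComponentsWithStats(m);i=1+st[1:,4].argmax();ys,xs=np.where(l==i)
r=cv2.minAreaRect(np.c_[xs+40,ys+80].astype(np.float32));print(r);w=onz(c,cv2.boxPoints(r),.11);print(w.round(4),w.mean(0).round(4))
l=onz(c,[(58,47),(123,68),(90,180),(24,153)],.092);print(l.round(4),l.mean(0).round(4))
for P in([.584,-.315,.075],[.5808,-.2953,.1096]):print(proj(c,P))
E
```

```text
[50 58 62] [46 49 58]
((63.100006103515625, 118.20001220703125), (22.452173233032227, 61.6644172668457), 18.434946060180664)
[[ 0.5157 -0.0738  0.11  ]
 [ 0.5712 -0.0865  0.11  ]
 [ 0.5703 -0.1051  0.11  ]
 [ 0.5145 -0.0935  0.11  ]] [ 0.5429 -0.0897  0.11  ]
[[ 0.6004 -0.0687  0.092 ]
 [ 0.5983 -0.1277  0.092 ]
 [ 0.4861 -0.1112  0.092 ]
 [ 0.4956 -0.0446  0.092 ]] [ 0.5451 -0.088   0.092 ]
[[313.9938821  138.37612646]]
[[298.60769534 140.85773266]]
```

>>> {"op": "drive_tool", "data": {"increments": [{"tx":0.01,"ty":0.12,"tz":0,"turn":-0.12,"grip":-1},{"tx":0.02,"ty":0.24,"tz":0,"turn":-0.25,"grip":-1},{"tx":0.03,"ty":0.36,"tz":0,"turn":-0.38,"grip":-1},{"tx":0.035,"ty":0.463,"tz":0,"turn":-0.445,"grip":-1},{"tx":0.035,"ty":0.463,"tz":-0.05,"turn":-0.445,"grip":-1},{"tx":0.035,"ty":0.463,"tz":-0.13,"turn":-0.445,"grip":-1},{"tx":0.035,"ty":0.463,"tz":-0.22,"turn":-0.445,"grip":-1},{"tx":0.035,"ty":0.463,"tz":-0.32,"turn":-0.445,"grip":-1},{"tx":0.035,"ty":0.463,"tz":-0.4,"turn":-0.445,"grip":-1},{"tx":0.035,"ty":0.463,"tz":-0.433,"turn":-0.445,"grip":-1},{"tx":0.035,"ty":0.463,"tz":-0.433,"turn":-0.445,"grip":-1},{"tx":0.035,"ty":0.463,"tz":-0.433,"turn":-0.445,"grip":-1},{"tx":0.035,"ty":0.463,"tz":-0.433,"turn":-0.445,"grip":-1}], "newtons": 30}}

```text
clock: 2.65
position: [0.5429, -0.089, 0.054]
ee_rot: [-3.125, 0.303, -0.003]
force: [-0.3, 0.4, 0.2]
width: 1.001
```

Grip, then lift 20 mm.

>>> {"op": "drive_tool", "data": {"increments": [{"tx":0,"ty":0,"tz":0,"turn":0,"grip":0.6},{"tx":0,"ty":0,"tz":0,"turn":0,"grip":0.6},{"tx":0,"ty":0,"tz":0,"turn":0,"grip":0.6},{"tx":0,"ty":0,"tz":0,"turn":0,"grip":0.6},{"tx":0,"ty":0,"tz":0,"turn":0,"grip":0.6},{"tx":0,"ty":0,"tz":0,"turn":0,"grip":0.6},{"tx":0,"ty":0,"tz":0.03,"turn":0,"grip":0.6},{"tx":0,"ty":0,"tz":0.05,"turn":0,"grip":0.6},{"tx":0,"ty":0,"tz":0.05,"turn":0,"grip":0.6},{"tx":0,"ty":0,"tz":0.05,"turn":0,"grip":0.6},{"tx":0,"ty":0,"tz":0.05,"turn":0,"grip":0.6},{"tx":0,"ty":0,"tz":0.05,"turn":0,"grip":0.6}], "newtons": 40}}

```text
clock: 3.85
position: [0.5426, -0.089, 0.0737]
ee_rot: [-3.125, 0.303, -0.001]
force: [-0.1, 0.5, -4.2]
width: 0.713
```

```bash
python3 - <<'E'
from h import *
for i in range(5):
    get_image('side');s=observe();print(s['clock'],s['position'][2],s['force'],s['joint_efforts'][[1,3,5]])
E
```

```text
3.9 0.0736973422632331 [-0.44569156 -0.28676245 -2.74369817] [-65.13312578 -24.29367185  -0.08572779]
3.95 0.07375608529001978 [ 0.88447997  0.30150344 -3.15286478] [-65.07502556 -24.27732825  -0.08485614]
4.0 0.07380207477530963 [-0.56710765 -0.26516007 -2.87834905] [-65.0334549  -24.27232146  -0.08494517]
4.05 0.07384730600628853 [-0.34846933 -0.47693285 -2.456743  ] [-65.0067544  -24.27330315  -0.08558812]
4.1 0.07390436868517697 [-0.98339922  0.58630457 -3.93674499] [-64.98817921 -24.27717984  -0.08664462]
```

>>> {"op": "drive_tool", "data": {"increments": [{"tx":0,"ty":0,"tz":-0.03,"turn":0,"grip":0.6},{"tx":0,"ty":0,"tz":-0.05,"turn":0,"grip":0.6},{"tx":0,"ty":0,"tz":-0.05,"turn":0,"grip":0.6},{"tx":0,"ty":0,"tz":-0.05,"turn":0,"grip":0.6},{"tx":0,"ty":0,"tz":-0.05,"turn":0,"grip":-1},{"tx":0,"ty":0,"tz":-0.05,"turn":0,"grip":-1},{"tx":0,"ty":0,"tz":-0.05,"turn":0,"grip":-1},{"tx":0,"ty":0,"tz":0.05,"turn":0,"grip":-1},{"tx":0,"ty":0,"tz":0.17,"turn":0,"grip":-1},{"tx":0,"ty":0,"tz":0.29,"turn":0,"grip":-1},{"tx":-0.01,"ty":0.1,"tz":0.37,"turn":0.05,"grip":-1},{"tx":-0.02,"ty":0.22,"tz":0.37,"turn":0.1,"grip":-1},{"tx":-0.03,"ty":0.34,"tz":0.37,"turn":0.185,"grip":-1},{"tx":-0.05,"ty":0.46,"tz":0.37,"turn":0.185,"grip":-1},{"tx":-0.05,"ty":0.58,"tz":0.37,"turn":0.185,"grip":-1},{"tx":-0.05,"ty":0.65,"tz":0.37,"turn":0.185,"grip":-1},{"tx":-0.05,"ty":0.65,"tz":0.37,"turn":0.185,"grip":-1},{"tx":-0.05,"ty":0.65,"tz":0.37,"turn":0.185,"grip":-1}]}}

```text
clock: 5.9
position: [0.5227, 0.1714, 0.2218]
ee_rot: [-3.14, -0.003, -0.002]
force: [-0.1, -0.1, -0.1]
width: 0.999
```

```bash
python3 - <<'E'
from h import *
import pickle
s=observe();a=get_image('wrist');cv2.imwrite('pics/w2.png',a[:,:,::-1]);pickle.dump(s,open('w2.pkl','wb'));print(s['position'],s['ee_rot'],s['force'])
E
```

```text
[0.52266381 0.17138687 0.22182518] [-3.14009668e+00 -2.78363130e-03 -1.75486405e-03] [-0.08222883 -0.125257   -0.12289441]
```

View pics/w2.png

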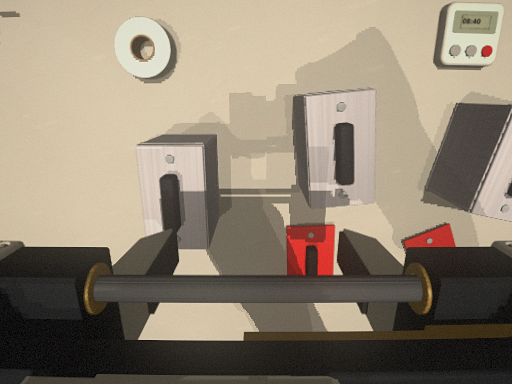

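```bash
python3 - <<'E'
from h import *
import pickle
s=pickle.load(open('w2.pkl','rb'));c=cam('wrist',s)
l=onz(c,[(303,97),(375,89),(374,206),(307,207)],.092);print('B',l.round(4),l.mean(0).round(4))
h=onz(c,[(344,122),(345,185)],.110);print(h.round(4),h.mean(0))
h=onz(c,[(341,106)],.092);print(h)
print('A',onz(c,[(137,144),(204,145)],.092).round(4),onz(c,[(169,175)],.11).round(4),onz(c,[(169.5,159)],.092).round(4))
print('roll',onz(c,[(145,47)],.026),'timer',onz(c,[(470,35)],.018))
print('C handle',onz(c,[(507,192)],.092))
E
```

```text
B [[0.6041 0.1305 0.092 ]
 [0.6115 0.0663 0.092 ]
 [0.5003 0.0545 0.092 ]
 [0.4991 0.1216 0.092 ]] [0.5538 0.0932 0.092 ]
[[0.5837 0.0967 0.11  ]
 [0.5272 0.0909 0.11  ]] [0.55546228 0.09382186 0.11      ]
[[0.59653374 0.09565137 0.092     ]]
A [[0.5617 0.2848 0.092 ]
 [0.5607 0.2215 0.092 ]] [[0.5362 0.2515 0.11  ]] [[0.5474 0.2551 0.092 ]]
roll [[0.65512628 0.2911409  0.026     ]] timer [[ 0.67074677 -0.05890447  0.018     ]]
C handle [[ 0.51544315 -0.07889798  0.092     ]]
```

>>> {"op": "drive_tool", "data": {"increments": [{"tx":0.04,"ty":-0.1,"tz":0,"turn":0.1,"grip":-1},{"tx":0.08,"ty":-0.195,"tz":0,"turn":0.1,"grip":-1},{"tx":0.08,"ty":-0.195,"tz":-0.06,"turn":0.1,"grip":-1},{"tx":0.08,"ty":-0.195,"tz":-0.15,"turn":0.1,"grip":-1},{"tx":0.08,"ty":-0.195,"tz":-0.25,"turn":0.1,"grip":-1},{"tx":0.08,"ty":-0.195,"tz":-0.34,"turn":0.1,"grip":-1},{"tx":0.08,"ty":-0.195,"tz":-0.4,"turn":0.1,"grip":-1},{"tx":0.08,"ty":-0.195,"tz":-0.42,"turn":0.1,"grip":-1},{"tx":0.08,"ty":-0.195,"tz":-0.42,"turn":0.1,"grip":-1},{"tx":0.08,"ty":-0.195,"tz":-0.42,"turn":0.1,"grip":0.6},{"tx":0.08,"ty":-0.195,"tz":-0.42,"turn":0.1,"grip":0.6},{"tx":0.08,"ty":-0.195,"tz":-0.42,"turn":0.1,"grip":0.6},{"tx":0.08,"ty":-0.195,"tz":-0.42,"turn":0.1,"grip":0.6},{"tx":0.08,"ty":-0.195,"tz":-0.42,"turn":0.1,"grip":0.6},{"tx":0.08,"ty":-0.195,"tz":-0.42,"turn":0.1,"grip":0.6},{"tx":0.08,"ty":-0.195,"tz":-0.39,"turn":0.1,"grip":0.6},{"tx":0.08,"ty":-0.195,"tz":-0.37,"turn":0.1,"grip":0.6},{"tx":0.08,"ty":-0.195,"tz":-0.37,"turn":0.1,"grip":0.6},{"tx":0.08,"ty":-0.195,"tz":-0.37,"turn":0.1,"grip":0.6},{"tx":0.08,"ty":-0.195,"tz":-0.37,"turn":0.1,"grip":0.6}]}}

```text
clock: 7.95
position: [0.5545, 0.092, 0.0734]
ee_rot: [-3.136, -0.164, -0.0]
force: [0.9, 0.3, -7.2]
width: 0.718
```

```bash
python3 - <<'E'
from h import *
f=[]
for i in range(6):
    get_image('side');s=observe();f.append(s['force'][2])
print(np.round(f,2),np.mean(f),s['position'],s['ee_rot'],s['width'],s['clock'])
E
```

```text
[-7.62 -6.02 -6.54 -6.78 -7.99 -7.51] -7.076815332117877 [0.5547937  0.09214988 0.0735645 ] [-3.13625530e+00 -1.64059822e-01 -1.01722818e-03] 0.7146226439602559 8.25
```

>>> {"op": "drive_tool", "data": {"increments": [{"tx":0,"ty":0,"tz":-0.03,"turn":0,"grip":0.6},{"tx":0,"ty":0,"tz":-0.05,"turn":0,"grip":0.6},{"tx":0,"ty":0,"tz":-0.05,"turn":0,"grip":0.6},{"tx":0,"ty":0,"tz":-0.05,"turn":0,"grip":0.6},{"tx":0,"ty":0,"tz":-0.05,"turn":0,"grip":-1},{"tx":0,"ty":0,"tz":-0.05,"turn":0,"grip":-1},{"tx":0,"ty":0,"tz":-0.05,"turn":0,"grip":-1},{"tx":0,"ty":0,"tz":0.0,"turn":0,"grip":-1},{"tx":0,"ty":0,"tz":0.055,"turn":0,"grip":-1},{"tx":0,"ty":0,"tz":0.055,"turn":0,"grip":-1},{"tx":0,"ty":0,"tz":0.055,"turn":0,"grip":-1}]}}

```text
clock: 9.35
position: [0.5551, 0.0922, 0.0959]
ee_rot: [-3.136, -0.164, -0.003]
force: [-0.5, -0.3, 0.1]
width: 1.0
```

>>> {"op": "drive_tool", "data": {"increments": [{"tx":0,"ty":0,"tz":0,"turn":0,"grip":1},{"tx":0,"ty":0,"tz":0,"turn":0,"grip":1},{"tx":0,"ty":0,"tz":0,"turn":0,"grip":1},{"tx":0,"ty":0,"tz":0,"turn":0,"grip":1},{"tx":0,"ty":0,"tz":0,"turn":0,"grip":1},{"tx":0,"ty":0,"tz":0,"turn":0,"grip":1},{"tx":0,"ty":0,"tz":0,"turn":0,"grip":1},{"tx":0,"ty":0,"tz":0,"turn":0,"grip":1},{"tx":0,"ty":0,"tz":0,"turn":0,"grip":1},{"tx":0,"ty":0,"tz":0,"turn":0,"grip":1},{"tx":0,"ty":0,"tz":0.02,"turn":0,"grip":1},{"tx":0,"ty":0,"tz":0.04,"turn":0,"grip":1},{"tx":0,"ty":0,"tz":0.06,"turn":0,"grip":1},{"tx":0,"ty":0,"tz":0.08,"turn":0,"grip":1},{"tx":0,"ty":0,"tz":0.08,"turn":0,"grip":1}], "newtons": 35}}

```text
clock: 10.85
position: [0.556, 0.0924, 0.1295]
ee_rot: [-3.136, -0.164, -0.007]
force: [0.3, -0.3, -0.5]
width: 0.152
```

```bash
python3 - <<'E'
from h import *
f=[]
for i in range(2):
    a=get_image('side');s=observe();f.append(s['force'][2])
b=get_image('scene')
print(np.round(f,2),s['position'],s['width'],s['clock'])
cv2.imwrite('pics/lift.png',np.hstack([cv2.resize(a[110:250,200:320],(360,420)),cv2.resize(b[150:290,150:310],(480-40,385))[:,:,:].copy() if 0 else cv2.resize(b[150:290,150:310],(420,420))])[:,:,::-1])
E
```

```text
[-0.76 -0.8 ] [0.55523482 0.09219187 0.12824412] 0.15144752315897989 10.95
```

View pics/lift.png

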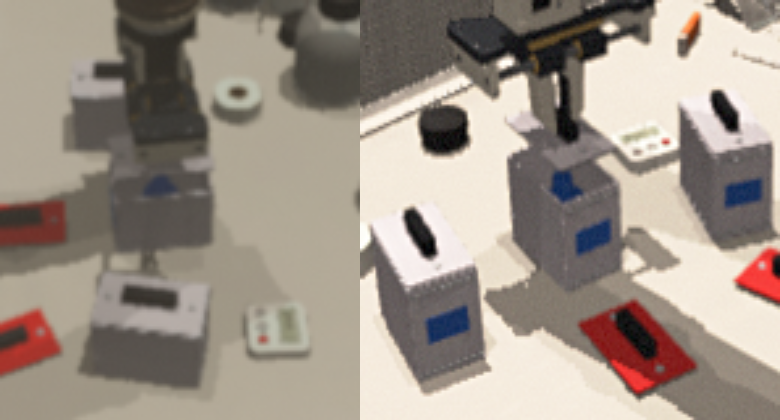

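>>> {"op": "drive_tool", "data": {"increments": [{"tx":0.08,"ty":0.01,"tz":0,"turn":0,"grip":1},{"tx":0.17,"ty":0.02,"tz":0,"turn":0,"grip":1},{"tx":0.26,"ty":0.03,"tz":0,"turn":0,"grip":1},{"tx":0.333,"ty":0.04,"tz":0,"turn":0,"grip":1},{"tx":0.333,"ty":0.04,"tz":0,"turn":0,"grip":1},{"tx":0.333,"ty":0.04,"tz":-0.05,"turn":0,"grip":1},{"tx":0.333,"ty":0.04,"tz":-0.12,"turn":0,"grip":1},{"tx":0.333,"ty":0.04,"tz":-0.19,"turn":0,"grip":1},{"tx":0.333,"ty":0.04,"tz":-0.25,"turn":0,"grip":1},{"tx":0.333,"ty":0.04,"tz":-0.275,"turn":0,"grip":1},{"tx":0.333,"ty":0.04,"tz":-0.286,"turn":0,"grip":1},{"tx":0.333,"ty":0.04,"tz":-0.286,"turn":0,"grip":1},{"tx":0.333,"ty":0.04,"tz":-0.286,"turn":0,"grip":1},{"tx":0.333,"ty":0.04,"tz":-0.286,"turn":0,"grip":1}]}}

```text
clock: 12.4
position: [0.6885, 0.1082, 0.014]
ee_rot: [-3.136, -0.164, -0.004]
force: [0.6, 1.2, 0.2]
width: 0.148
```

>>> {"op": "drive_tool", "data": {"increments": [{"tx":0,"ty":0,"tz":-0.003,"turn":0,"grip":1},{"tx":0,"ty":0,"tz":-0.003,"turn":0,"grip":1},{"tx":0,"ty":0,"tz":-0.003,"turn":0,"grip":0.4},{"tx":0,"ty":0,"tz":-0.003,"turn":0,"grip":0.4},{"tx":0,"ty":0,"tz":-0.003,"turn":0,"grip":0.4},{"tx":0,"ty":0,"tz":0.05,"turn":0,"grip":0.4},{"tx":0,"ty":0,"tz":0.14,"turn":0,"grip":0.4},{"tx":0,"ty":0,"tz":0.26,"turn":0,"grip":0.4},{"tx":0,"ty":0,"tz":0.38,"turn":0,"grip":0.4},{"tx":-0.08,"ty":-0.01,"tz":0.46,"turn":0,"grip":0.4},{"tx":-0.2,"ty":-0.02,"tz":0.46,"turn":0,"grip":0.4},{"tx":-0.31,"ty":-0.03,"tz":0.46,"turn":0,"grip":0.2},{"tx":-0.333,"ty":-0.04,"tz":0.46,"turn":0,"grip":0.2},{"tx":-0.333,"ty":-0.04,"tz":0.46,"turn":0,"grip":0.2}]}}

```text
clock: 13.8
position: [0.5542, 0.0916, 0.1986]
ee_rot: [-3.137, -0.164, -0.005]
force: [0.9, 0.4, 0.4]
width: 0.398
```

```bash
python3 - <<'E'
from h import *
import pickle
s=observe();a=get_image('wrist');cv2.imwrite('pics/w3.png',a[:,:,::-1]);pickle.dump(s,open('w3.pkl','wb'));print(s['clock'],s['position'],s['ee_rot'],s['joints'],s['width'])
E
```

```text
13.8 [0.5541638  0.09158314 0.19856583] [-3.13661982 -0.16373944 -0.00457616] [-0.07589556  0.37247802 -0.24477267  1.75393277  0.10344521  1.02469944
 -1.82456824] 0.39786449133525686
```

View pics/w3.png

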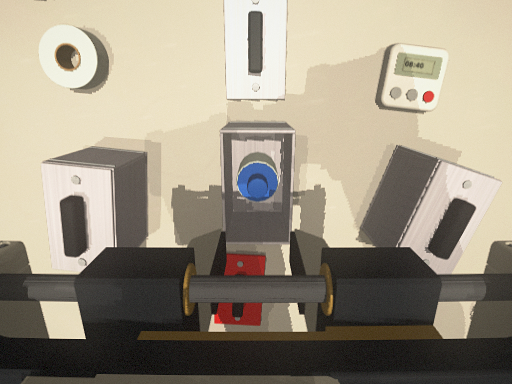

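```bash
python3 - <<'E'
from h import *
import pickle
s=pickle.load(open('w3.pkl','rb'));c=cam('wrist',s);im=cv2.imread('pics/w3.png')
hsv=cv2.cvtColor(im,cv2.COLOR_BGR2HSV);m=cv2.inRange(hsv,(100,120,60),(125,255,255));m[:150]=0;m[215:]=0
n,l,st,ce=cv2.connectedComponentsWithStats(m);i=1+st[1:,4].argmax();print(st[i],ce[i])
ct=cv2.findContours((l==i).astype(np.uint8),0,1)[0][0];print(cv2.minEnclosingCircle(ct))
print(onz(c,[(258,187),(258,187+12),(246,187),(270,187)],.081).round(4))
l4=onz(c,[(221,133),(294,133)],.088);print(l4)
print('shoulder',onz(c,[(257,181)],.058))
cv2.imwrite('pics/w3c.png',cv2.resize(im[140:220,210:310],None,fx=6,fy=6,interpolation=3))
E
```

```text
[ 237  163   41   38 1082] [256.98798521 181.85951941]
((257.0, 182.0), 20.000099182128906)
[[0.5551 0.0909 0.081 ]
 [0.5434 0.0896 0.081 ]
 [0.5539 0.1021 0.081 ]
 [0.5563 0.0797 0.081 ]]
[[0.60223554 0.12811187 0.088     ]
 [0.60887255 0.06524012 0.088     ]]
shoulder [[0.55462384 0.09182915 0.058     ]]
```

View pics/w3c.png

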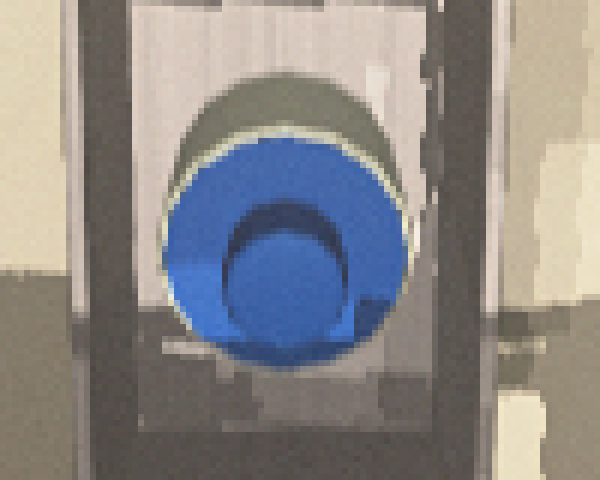

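>>> {"op": "drive_tool", "data": {"increments": [{"tx":0,"ty":0,"tz":0,"turn":0.14,"grip":0.2},{"tx":0,"ty":0,"tz":0,"turn":0.28,"grip":0.2},{"tx":0,"ty":0,"tz":0,"turn":0.42,"grip":0.2},{"tx":0,"ty":0,"tz":0,"turn":0.56,"grip":0.2},{"tx":0,"ty":0,"tz":-0.02,"turn":0.7,"grip":0.2},{"tx":0,"ty":0,"tz":-0.04,"turn":0.84,"grip":0.2},{"tx":0,"ty":0,"tz":-0.06,"turn":0.98,"grip":0.2},{"tx":0,"ty":0,"tz":-0.08,"turn":0.98,"grip":0.2}], "newtons": 20}}

```text
clock: 14.65
position: [0.5573, 0.092, 0.1657]
ee_rot: [-2.649, -1.682, -0.005]
force: [-0.1, -0.6, -0.5]
width: 0.4
```

>>> {"op": "drive_tool", "data": {"increments": [{"tx":-0.007,"ty":-0.002,"tz":0,"turn":0.14,"grip":0.2},{"tx":-0.007,"ty":-0.002,"tz":0,"turn":0.28,"grip":0.2},{"tx":-0.007,"ty":-0.002,"tz":0,"turn":0.42,"grip":0.2},{"tx":-0.007,"ty":-0.002,"tz":0,"turn":0.571,"grip":0.2},{"tx":-0.007,"ty":-0.002,"tz":-0.06,"turn":0.571,"grip":0.2},{"tx":-0.007,"ty":-0.002,"tz":-0.12,"turn":0.571,"grip":0.2},{"tx":-0.007,"ty":-0.002,"tz":-0.18,"turn":0.571,"grip":0.2},{"tx":-0.007,"ty":-0.002,"tz":-0.23,"turn":0.571,"grip":0.2},{"tx":-0.007,"ty":-0.002,"tz":-0.255,"turn":0.571,"grip":0.2},{"tx":-0.007,"ty":-0.002,"tz":-0.255,"turn":0.571,"grip":0.2},{"tx":-0.007,"ty":-0.002,"tz":-0.255,"turn":0.571,"grip":0.2},{"tx":-0.007,"ty":-0.002,"tz":-0.255,"turn":0.571,"grip":0.2}]}}

```text
clock: 15.85
position: [0.5554, 0.0916, 0.0647]
ee_rot: [-2.037, -2.387, -0.006]
force: [0.3, 0.4, 0.7]
width: 0.399
```

>>> {"op": "drive_tool", "data": {"increments": [{"tx":0,"ty":0,"tz":0,"turn":0,"grip":1},{"tx":0,"ty":0,"tz":0,"turn":0,"grip":1},{"tx":0,"ty":0,"tz":0,"turn":0,"grip":1},{"tx":0,"ty":0,"tz":0,"turn":0,"grip":1},{"tx":0,"ty":0,"tz":0,"turn":0,"grip":1},{"tx":0,"ty":0,"tz":0.03,"turn":0,"grip":1},{"tx":0,"ty":0,"tz":0.07,"turn":0,"grip":1},{"tx":0,"ty":0,"tz":0.13,"turn":0,"grip":1},{"tx":0,"ty":0,"tz":0.2,"turn":0,"grip":1},{"tx":0,"ty":0,"tz":0.27,"turn":0,"grip":1},{"tx":0,"ty":0,"tz":0.32,"turn":0,"grip":1},{"tx":0,"ty":0,"tz":0.32,"turn":0,"grip":1},{"tx":0,"ty":0,"tz":0.32,"turn":0,"grip":1},{"tx":0,"ty":0,"tz":0.32,"turn":0,"grip":1}], "newtons": 30}}

```text
clock: 17.25
position: [0.5544, 0.0911, 0.1913]
ee_rot: [-2.036, -2.386, -0.003]
force: [-0.4, 1.3, -6.0]
width: 0.206
```

>>> {"op": "drive_tool", "data": {"increments": [{"tx":0.003,"ty":-0.04,"tz":0,"turn":0,"grip":1},{"tx":0.008,"ty":-0.11,"tz":0,"turn":0,"grip":1},{"tx":0.014,"ty":-0.2,"tz":0,"turn":0,"grip":1},{"tx":0.021,"ty":-0.3,"tz":0,"turn":0,"grip":1},{"tx":0.028,"ty":-0.4,"tz":0,"turn":0,"grip":1},{"tx":0.035,"ty":-0.5,"tz":0,"turn":0,"grip":1},{"tx":0.042,"ty":-0.6,"tz":0,"turn":0,"grip":1},{"tx":0.049,"ty":-0.7,"tz":0,"turn":0,"grip":1},{"tx":0.056,"ty":-0.8,"tz":0,"turn":0,"grip":1},{"tx":0.062,"ty":-0.88,"tz":0,"turn":0,"grip":1},{"tx":0.066,"ty":-0.94,"tz":0,"turn":0,"grip":1},{"tx":0.068,"ty":-0.977,"tz":0,"turn":0,"grip":1},{"tx":0.068,"ty":-0.977,"tz":0,"turn":0,"grip":1},{"tx":0.068,"ty":-0.977,"tz":0,"turn":0,"grip":1},{"tx":0.068,"ty":-0.977,"tz":0,"turn":0,"grip":1}]}}

```text
clock: 18.75
position: [0.5818, -0.2977, 0.1911]
ee_rot: [-2.033, -2.388, -0.004]
force: [-0.4, 0.3, -4.4]
width: 0.207
```

```bash
cat > v.py <<'E'
from h import *
import sys
n=sys.argv[1];s=observe();a=get_image('side');w=get_image('wrist');b=get_image('scene')
print(s['clock'],s['position'],s['ee_rot'],s['force'],s['width'])
cv2.imwrite(f'pics/{n}.png',np.hstack([cv2.resize(a[235:335,220:320],(400,400),interpolation=2),cv2.resize(b[130:220,305:395],(400,400),interpolation=2)])[:,:,::-1])
cv2.imwrite(f'pics/{n}w.png',w[:,:,::-1])
E
python3 v.py pre
```

```text
18.75 [ 0.58181551 -0.29772384  0.19113655] [-2.03267475 -2.38760507 -0.00383254] [-0.39265779  0.30842858 -4.42930418] 0.20722759822687606
```

View pics/pre.png

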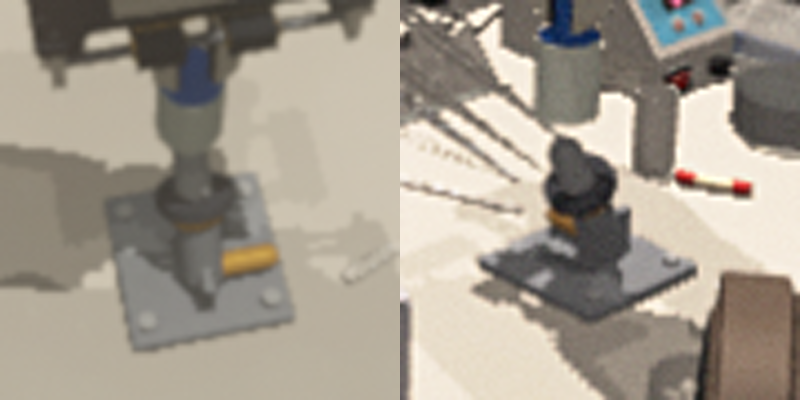

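>>> {"op": "drive_tool", "data": {"increments": [{"tx":0,"ty":-0.004,"tz":-0.02,"turn":0,"grip":1},{"tx":0,"ty":-0.004,"tz":-0.035,"turn":0,"grip":1},{"tx":0,"ty":-0.004,"tz":-0.05,"turn":0,"grip":1},{"tx":0,"ty":-0.004,"tz":-0.063,"turn":0,"grip":1},{"tx":0,"ty":-0.004,"tz":-0.063,"turn":0,"grip":1},{"tx":0,"ty":-0.004,"tz":-0.063,"turn":0,"grip":1}], "newtons": 20}}

```text
clock: 19.5
position: [0.5819, -0.3, 0.1661]
ee_rot: [-2.034, -2.388, -0.003]
force: [-0.1, -0.6, -4.7]
width: 0.21
```

>>> {"op": "drive_tool", "data": {"increments": [{"tx":-0.003,"ty":0.015,"tz":-0.004,"turn":0,"grip":1},{"tx":-0.005,"ty":0.03,"tz":-0.008,"turn":0,"grip":1},{"tx":-0.008,"ty":0.044,"tz":-0.0125,"turn":0,"grip":1},{"tx":-0.01,"ty":0.055,"tz":-0.018,"turn":0,"grip":1},{"tx":-0.012,"ty":0.066,"tz":-0.024,"turn":0,"grip":1},{"tx":-0.014,"ty":0.077,"tz":-0.03,"turn":0,"grip":1},{"tx":-0.015,"ty":0.088,"tz":-0.037,"turn":0,"grip":1},{"tx":-0.015,"ty":0.088,"tz":-0.037,"turn":0,"grip":1},{"tx":-0.015,"ty":0.088,"tz":-0.037,"turn":0,"grip":1}]}}

```text
clock: 20.4
position: [0.5758, -0.2646, 0.1512]
ee_rot: [-2.033, -2.387, -0.003]
force: [-0.3, -1.2, -3.0]
width: 0.21
```

```bash
python3 v.py tilt
```

```text
20.4 [ 0.5758046  -0.26464505  0.15122402] [-2.03328809 -2.38741166 -0.00312656] [-0.32008594 -1.1796238  -3.01704483] 0.20997515820924798
```

View pics/tilt.png

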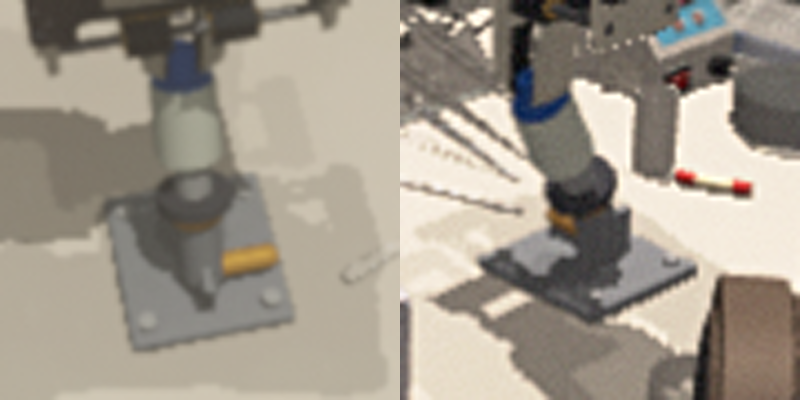

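>>> {"op": "drive_tool", "data": {"increments": [{"tx":0.001,"ty":-0.007,"tz":-0.008,"turn":0,"grip":1},{"tx":0.002,"ty":-0.014,"tz":-0.018,"turn":0,"grip":1},{"tx":0.003,"ty":-0.02,"tz":-0.028,"turn":0,"grip":1},{"tx":0.004,"ty":-0.026,"tz":-0.038,"turn":0,"grip":1},{"tx":0.005,"ty":-0.032,"tz":-0.048,"turn":0,"grip":1},{"tx":0.006,"ty":-0.038,"tz":-0.056,"turn":0,"grip":1},{"tx":0.0065,"ty":-0.042,"tz":-0.063,"turn":0,"grip":1},{"tx":0.0065,"ty":-0.042,"tz":-0.063,"turn":0,"grip":1},{"tx":0.0065,"ty":-0.042,"tz":-0.063,"turn":0,"grip":1},{"tx":0.0065,"ty":-0.042,"tz":-0.063,"turn":0,"grip":1}]}}

```text
clock: 21.55
position: [0.5783, -0.2785, 0.1275]
ee_rot: [-2.03, -2.387, -0.006]
force: [-7.2, 8.2, 13.1]
width: 0.21
```

```bash
python3 v.py home; python3 - <<'E'
from h import *
# expected image of home cartridge: stem top / shoulder in side & wrist
r=np.array([.584,-.315,.075]);a=np.array([-.079,.494,.866]);s=observe()
for n in('side','scene'):print(n,proj(cam(n),[r+a*.055,r+a*.078]).round(1))
E
```

```text
21.55 [ 0.57834901 -0.27851127  0.1274965 ] [-2.02967912 -2.3874956  -0.00600139] [-7.17472715  8.21636077 13.07096048] 0.20998002917125708
side [[266.4 264.2]
 [265.6 256.2]]
scene [[339.3 158.4]
 [336.9 153.2]]
```

View pics/home.png

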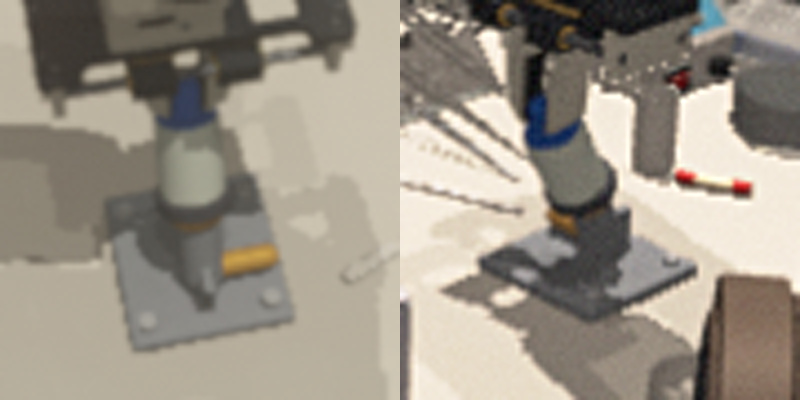

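>>> {"op": "drive_tool", "data": {"increments": [{"tx":0,"ty":0,"tz":0,"turn":0,"grip":0.3},{"tx":0,"ty":0,"tz":0,"turn":0,"grip":0.2},{"tx":0,"ty":0,"tz":0,"turn":0,"grip":0.2},{"tx":0,"ty":0,"tz":0,"turn":0,"grip":0.2},{"tx":0,"ty":0,"tz":0.05,"turn":0,"grip":0.2},{"tx":0,"ty":0,"tz":0.12,"turn":0,"grip":0.2},{"tx":0,"ty":0,"tz":0.12,"turn":0,"grip":0.2},{"tx":0,"ty":0,"tz":0.12,"turn":0,"grip":1},{"tx":0,"ty":0,"tz":0.12,"turn":0,"grip":1},{"tx":0,"ty":0,"tz":0.12,"turn":0,"grip":1},{"tx":0,"ty":0,"tz":0.12,"turn":0,"grip":1},{"tx":0,"ty":0,"tz":0.12,"turn":0,"grip":1}]}}

```text
clock: 22.9
position: [0.5782, -0.2784, 0.175]
ee_rot: [-2.029, -2.387, -0.006]
force: [-0.1, -0.4, 0.2]
width: 0.026
```

```bash
python3 - <<'E'
from h import *
s=observe();print(s['clock'],s['position'],s['force'],s['width'])
im=get_image('wrist');cv2.imwrite('pics/rel.png',im[:,:,::-1])
c=cam('wrist',s);r=np.array([.584,-.315,.075]);a=np.array([-.079,.494,.866])
hsv=cv2.cvtColor(im,cv2.COLOR_RGB2HSV);m=cv2.inRange(hsv,(100,120,60),(125,255,255))
n,l,st,ce=cv2.connectedComponentsWithStats(m);print([(st[i],ce[i].round(1)) for i in range(1,n) if st[i,4]>60])
# shoulder outline prediction, home and 3 mm short
e1=np.cross(a,[0,0,1]);e1/=np.linalg.norm(e1);e2=np.cross(a,e1);t=np.linspace(0,6.28,60)
for k in(0,.004,.008):
    p=np.vstack([proj(c,[r+a*(h+k)+q*(e1*np.cos(x)+e2*np.sin(x)) for x in t]) for h,q in((.055,.022),(.078,.01))])
    print(k,p.min(0).round(1),p.max(0).round(1))
E
```

```text
22.9 [ 0.57815555 -0.27841871  0.17500192] [-0.05959394 -0.40392409  0.1719505 ] 0.02599495725460957
[(array([ 230,  196,   54,   54, 1150], dtype=int32), array([259.9, 217.7]))]
0 [228.4 196.7] [287.6 255.7]
0.004 [227.9 195.5] [288.1 255.6]
0.008 [227.3 194.3] [288.7 255.4]
```

>>> {"op": "drive_tool", "data": {"increments": [{"tx":0,"ty":0,"tz":-0.03,"turn":0,"grip":1},{"tx":0,"ty":0,"tz":-0.055,"turn":0,"grip":1},{"tx":0,"ty":0,"tz":-0.064,"turn":0,"grip":1},{"tx":0,"ty":0,"tz":-0.069,"turn":0,"grip":1},{"tx":0,"ty":0,"tz":-0.072,"turn":0,"grip":1},{"tx":0,"ty":0,"tz":-0.072,"turn":0,"grip":1}]}}

```text
clock: 23.55
position: [0.5781, -0.2782, 0.1467]
ee_rot: [-2.029, -2.387, -0.006]
force: [-3.2, 1.0, 2.5]
width: 0.004
```

>>> {"op": "drive_tool", "data": {"increments": [{"tx":0,"ty":0,"tz":-0.003,"turn":0,"grip":1},{"tx":0,"ty":0,"tz":-0.006,"turn":0,"grip":1},{"tx":0,"ty":0,"tz":-0.009,"turn":0,"grip":1},{"tx":0,"ty":0,"tz":-0.012,"turn":0,"grip":1},{"tx":0,"ty":0,"tz":-0.012,"turn":0,"grip":1}]}}

```text
clock: 24.05
position: [0.5789, -0.2778, 0.1453]
ee_rot: [-2.03, -2.389, -0.006]
force: [-9.9, 4.6, 26.8]
width: 0.003
```

>>> {"op": "drive_tool", "data": {"increments": [{"tx":0,"ty":0,"tz":0.03,"turn":0,"grip":1},{"tx":0,"ty":0,"tz":0.1,"turn":0,"grip":1},{"tx":-0.03,"ty":0,"tz":0.16,"turn":0,"grip":1},{"tx":-0.12,"ty":-0.06,"tz":0.16,"turn":0,"grip":1},{"tx":-0.22,"ty":-0.12,"tz":0.16,"turn":0,"grip":1},{"tx":-0.3,"ty":-0.2,"tz":0.16,"turn":0,"grip":1},{"tx":-0.35,"ty":-0.28,"tz":0.16,"turn":0,"grip":1},{"tx":-0.35,"ty":-0.3,"tz":0.16,"turn":0,"grip":1},{"tx":-0.35,"ty":-0.3,"tz":0.16,"turn":0,"grip":1}]}}

```text
clock: 24.95
position: [0.4383, -0.3998, 0.2095]
ee_rot: [-2.035, -2.386, -0.006]
force: [0.1, 0.1, 0.0]
width: 0.003
```

```bash
python3 - <<'E'
from h import *
s=observe();print(s['clock'],s['position'],s['force'])
a=get_image('side');b=get_image('scene')
r=np.array([.584,-.315,.075]);A=np.array([-.079,.494,.866])
for n,im,(x0,y0,x1,y1) in(('side',a,(230,230,310,330)),('scene',b,(310,130,390,215))):
    m=np.zeros(im.shape[:2],np.uint8);m[y0:y1,x0:x1]=cv2.inRange(cv2.cvtColor(im,cv2.COLOR_RGB2HSV),(100,120,50),(125,255,255))[y0:y1,x0:x1]
    ys,xs=np.where(m);print(n,'blue',xs.min(),xs.max(),ys.min(),ys.max())
    c=cam(n);e1=np.cross(A,[0,0,1]);e1/=np.linalg.norm(e1);e2=np.cross(A,e1);t=np.linspace(0,6.28,60)
    for k in(0,.003,.006):
        p=np.vstack([proj(c,[r+A*(h+k)+q*(e1*np.cos(x)+e2*np.sin(x)) for x in t]) for h,q in((.055,.022),(.078,.01))]);print(k,p.min(0).round(1),p.max(0).round(1))
o=np.hstack([cv2.resize(a[110:340,175:330],(310,460)),np.vstack([cv2.resize(b[140:210,300:400],(480,336)),np.zeros((124,480,3),np.uint8)])])
cv2.imwrite('pics/final.png',o[:,:,::-1])
E
```

```text
24.95 [ 0.43826345 -0.39978498  0.20948469] [0.0606588  0.1397761  0.04963142]
side blue 260 272 255 266
0 [257.9 254.3] [275.  268.8]
0.003 [257.8 253.3] [274.9 267.7]
0.006 [257.7 252.2] [274.8 266.7]
scene blue 333 344 152 163
0 [332.2 150.6] [346.5 164.1]
0.003 [331.9 150. ] [346.2 163.5]
0.006 [331.6 149.3] [345.9 162.8]
```

View pics/final.png

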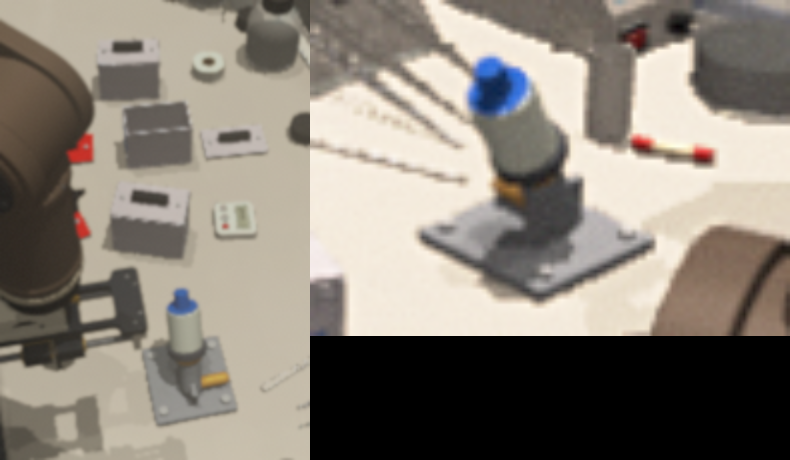

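```bash
python3 -c "
from cell import *
print(sign_off())"
```

```text
the job is handed in; nothing more can be done
None
```

The full cartridge is on the leaning spigot, released, and the job is handed in at 25 s on the clock.

- **Finding the heavy case:** I hefted two of the three closed cases. The one at negative y pulled about 3.1 N (spent). The middle one pulled about 7.1 N, which matches 0.70 kg (full). I did not heft the third, since only one case is full.
- **Opening and lifting out:** I laid the middle case's lid flat on the bench near (0.69, 0.11). I gripped the cartridge by its stem and lifted it out.
- **Seating the cartridge:** I set it over the spigot tip, tilted it onto the lean by pivoting it in the jaws, and slid it down. After letting go, I pressed on the stem top with the closed fingers, reaching about 27 N at the wrist.

**Last checks:**
- **Fit:** The fingers met the stem top at about z 0.147, where a fully home cartridge should be, and the last picture shows its body down on the flange. In both camera views the blue cap lies within 1–3 pixels of the predicted home position. At that resolution the views alone could not rule out a few millimetres short, so the push contact is the stronger evidence.
- **Surroundings:** In the last picture the cases are upright, the other two are still closed, and the timer and roll are in place. The swab tin was hidden from that picture; the arm passed about 0.2 m above the bench there, and the force read zero at the end.
- **Odd reading:** There was a side force of about 7 to 10 N while pushing home, probably from slight misalignment. It was gone after release.

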